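# Load the julienne insert into the V-slicer, label up

### The job

The cook is about to cut vegetables: take the taller slicer insert, the one with the notched corner, out of the wooden stand, and slide it gently down between the rails of the sloping slicer, label side up and frosted (notched) end toward the front edge of the worktop, until its lower edge is fully home against the stops under the steel blade plate and it lies on the bed. The notch tells which end is frosted and which face bears the label. Finish while still holding the insert there by its upper edge, so that the cook can press the lock buttons, with the other insert still in the stand and the garlic, mug and tin left where they are.

Things in the scene. Friction and masses are not known exactly. Their poses are not given: they have to be found in the camera images.
- insert: White plate 100 long x 76 high x 8 mm thick, 70 g, steel field and blade slit on both faces, upright on a long edge in the stand. Origin: middle of the lower edge, mid-thickness. z up to the upper edge, +x to the frosted (matt) end, last 28 mm, whose upper corner has a 14 mm square notch; -y = label face. Seen label toward you and notched edge up, the notch is at top right.
- insert_grip (a point): Middle of the insert's upper edge: (0, 0, 76) mm in its frame. Take it here from above, by the 8 mm thickness. Both faces are free for 50 mm down from this edge: in the stand over the whole length, in the slicer within 25 mm either side of the middle.
- insert_label (a point): Centre of the blank ruled paper label, on the label face at the frosted end: (36, -4, 31) mm in the insert's frame. The back has no label and no row of small teeth.
- plain_insert: A low plain insert without notch, 100 x 46 high x 8 mm, upright in the stand's other groove, 46 mm beside the first. Origin: middle of its lower edge. Leave it.
- stand: Fixed beech stand, 124 x 112 x 28 mm, turned any way. Origin: centre of the underside. Two grooves along its x axis, at y = +23 mm (notched insert) and y = -23 mm (plain one), 10.5 mm wide, 20 mm deep, floor 8 mm above the worktop; an insert may stand up to 8 mm off centre along the groove.
- slicer_bed: Fixed sloping bed of the slicer, falling at 45 degrees to the left (toward the sink), give or take 22 degrees of yaw. Origin: middle of the stop line on the bed surface, 108 mm above the worktop. x down the slope, y to the worktop's front edge, z out of the bed. Insert home: origin at (0, 0, 4) mm here, its z along -x, label face along +z, frosted end at +y; its top 24 mm stick out, to hold it by.
- bed_stop (a point): Origin of the slicer bed: the stop line. The steel blade plate covers the bed frame from x = -9 mm onward, its underside 13 mm above the bed: the 8 mm thick insert slides in beneath it, along the bed, up to the stop blocks at x = 0.
- bed_mouth (a point): Middle of the bed's upper end, on the bed surface, x = -52 mm in the bed frame. Side rails 106 mm apart (y = -53 to +53) stand 17 mm above the bed from here to beyond the stop, and flare outward above the mouth to x = -74. The bed has a thumb cut-out here, 56 mm wide and 26 mm deep down the slope; nothing lies above the bed up to the blade plate.
- garlic: Garlic bulb, 60 mm, on the worktop. Origin: underside. Leave it.
- mug: White mug with a handle, 85 x 120 x 88 mm, on the worktop. Origin: underside. Leave it.
- tin: Plain half-height tin with a pull ring, 66 mm across, 67 mm high, on the worktop. Origin: underside. Leave it.

How it is judged:
By the outcome, as a careful person would: the job done as asked, in the order asked, and still so for the second after the job is handed in, while the arm keeps its last pose, push and grip.
It also fails if it takes over 42 s, if anything falls off the work surface, if the arm or the gripper's body presses on something with over 40 N, if the wrist force passes 120 N, or if a joint passes its speed limit or range.

### The arm

A 7-joint arm with a two-finger parallel gripper is mounted at the origin on a cart in front of the work surface, level with it; the furniture and walls round the work are solid. World frame = base frame: x ahead of the robot, y to its left, z up, the work surface at z = 0. Lengths are in m, angles in rad, forces in N, time in s.
With the tool pointing down it reaches from about 0.4 to 0.85 m from the base axis. Payload 10.4 kg.
Tool frame: the origin (TCP) lies on the centre line of the jaws, within the pads' length; the fingertips stand 11 mm ahead of it and the grasp point (between the pads) lies 8 mm behind it (tip_reach is the distance from the TCP to the fingertips, in m); z points along the fingers, y is the line along which they close (so a half turn about z gives the same grasp; the last joint's range is limited). The gripper opens to 85 mm and grips with 20 to 120 N. Pads are 22 mm wide; open, the fingers measure 114 mm over their backs; the gripper's body (76 mm by 85 mm) begins 54 mm behind the grasp point. The pads swing forward as they close: fully open they stand 13 mm farther back than shut.
Start: joints at [-1.227, 0.332, -0.065, 1.46, 0.022, 1.35, -0.088], TCP at [0.224, 0.583, 0.242] pointing down, gripper open.
Joint ranges: [-2.6, 2.6], [-0.5, 2.12], [-1.47, 1.34], [0.16, 2.42], [-1.27, 4.41], [0.06, 2.06], [-2.6, 2.6]. Speed limits (rad/s): [2.22, 2.22, 2.79, 2.79, 3.14, 3.14, 3.14].

### API

Orientations are given as a unit quaternion [x, y, z, w].
In Python, from workcell import get_obs, camera, hand_in, tip_reach gives the robot as it stands. The module is installed in compiled form; this text tells all that it offers.
- The arm moves only by the tool move_arm, never from a script. Its argument "plan" is a list of rows, each an object with "delta_pos": the shift along the tool's x, y, z in m, a list of three; "turn": the turn, a rotation vector about the tool's x, y, z in rad, a list of three; "fingers": the closure, from 0 (fully open) to 1 (shut). A call has 1 to 12 rows; each row is the pose to reach, as a shift and turn from the pose commanded when the call began, along the tool's axes at that moment; what a row does not reach only later rows make up. A row lasts 1/8 s, in which the tool goes at most 62.5 mm and 10.7 degrees, less where a joint would pass 70% of its speed; a pose out of reach is approached as far as the arm can. A call with a gripper value outside its range is refused whole. The fingers move at their own pace and stop on an object; "force" is the grip in N (left out, the last holds). Time passes only in rows, so rows that repeat a pose let the fingers close. It gives the time, the measured TCP pose, the force, the opening and the grip force at its end, in the units of the state.
- get_obs(): the state, without advancing time (a new reading comes with each control period).
- camera(name): name is "side" or "top"; returns a dict with "color" (384x512x3 uint8, red, green, blue), "range_z" (384x512 float32, m along the optical axis (not along the pixel's ray), 0 where there is no reading), "fx", "fy", "cx", "cy" (pixels), "R" (3x3) and "t" (3): a world point X has camera coordinates R X + t. Camera axes: x right, y down, z forward; pixel columns grow to the right and rows downward; lengths in m; the calibration is good to about 2 mm. A picture is of the moment at which its call begins.
- hand_in(): hands the job in; it is judged then, once.
The state is a dict: "clock": time; "joint_pos": joint angles; "joint_velocities": joint speeds; "tau": joint torques, N m; "position": TCP position; "ee_rot": TCP orientation; "ft_force": force on the tool from outside, world axes, zero at the start; "torque": the same for the moment, N m; "grip_width": opening from 0.0 (shut) to 1.0 (fully open); "grasp_force": force on a finger pad.
Only numpy, scipy, OpenCV 4.12 (cv2) and the standard library are available. Lean on these libraries where they do the work, as an engineer would, in place of code of your own. Each camera call takes 0.05 s, during which the arm holds its last target. There are 200 camera calls.

## Working session

There is one attempt and no reset: what is moved stays moved. The work goes in short steps, Python scripts to look and compute and a tool call to move; the robot and the scene stay as the last step left them, time stands still between calls to the robot, and variables do not carry over. Pictures are saved under pics/ and viewed, at most 10 in all, crops included, and the job is handed in when it is done.

Besides the shell and the picture viewer there is one more tool, called after "Request:" as a command line: name --argument value ..., lists and objects as JSON in quotes. move_arm: Moves the arm, as the interface text tells. Its arguments: {"type":"object","properties":{"plan":{"type":"array","items":{"type":"object","properties":{"delta_pos":{"type":"array","items":{"type":"number"}},"turn":{"type":"array","items":{"type":"number"}},"fingers":{"type":"number"}}}},"force":{"type":"number"}},"required":["plan"]}

```bash
mkdir -p pics
python3 - <<'E'
from workcell import *
import cv2,numpy as np
o=get_obs();print({k:np.round(v,3) for k,v in o.items()},tip_reach)
for n in("side","top"):
    c=camera(n);np.savez(n+"0.npz",**c)
    cv2.imwrite(f"pics/{n}0.png",cv2.resize(c["color"][:,:,::-1],(768,576)))
    print(n,c["fx"],c["cx"],c["cy"],np.round(c["R"],3).tolist(),c["t"], -c["R"].T@c["t"])
E
```

```text
{'clock': np.float64(0.0), 'joint_pos': array([-1.227,  0.333, -0.065,  1.461,  0.022,  1.35 , -0.088]), 'joint_velocities': array([ 0.   , -0.002,  0.   ,  0.001, -0.001, -0.001, -0.001]), 'tau': array([-0.0000e+00, -6.2545e+01,  4.9000e-02, -3.9162e+01,  1.6000e-02,
        1.0000e-02, -0.0000e+00]), 'position': array([0.224, 0.583, 0.242]), 'ee_rot': array([ 0.182,  0.983, -0.001, -0.   ]), 'ft_force': array([ 0.385,  0.862, -0.023]), 'torque': array([0.002, 0.041, 0.024]), 'grasp_force': np.float64(0.0), 'grip_width': np.float64(0.998)} 0.011
side 471.5612715757564 257.57388951936963 187.40913943490824 [[-0.413, -0.911, 0.01], [-0.615, 0.271, -0.74], [0.672, -0.312, -0.672]] [0.27732176 0.41446322 1.24297935] [-0.46534708  0.52781577  1.13953823]
top 470.769563272989 259.8056045327367 187.50844419425565 [[-0.034, -0.999, 0.005], [-0.979, 0.032, -0.2], [0.2, -0.011, -0.98]] [0.06270947 0.59488907 1.25082677] [0.33489597 0.05768359 1.34421367]
```

View pics/side0.png

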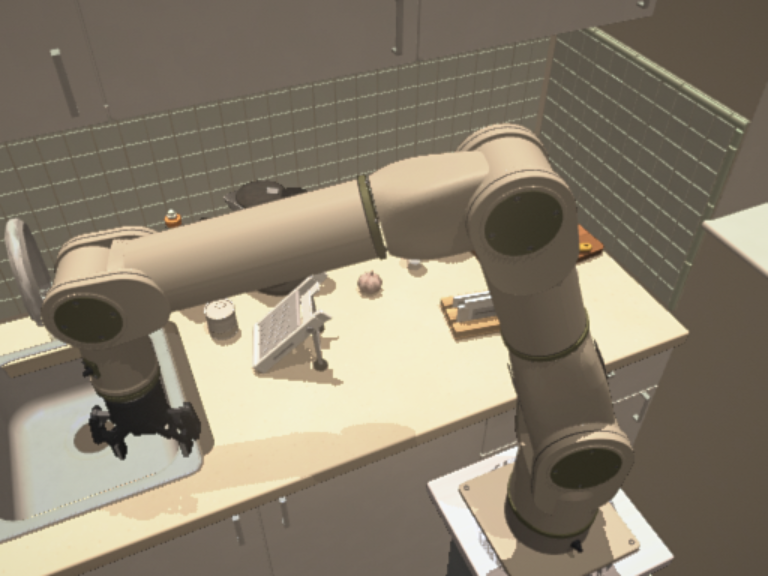

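View pics/top0.png

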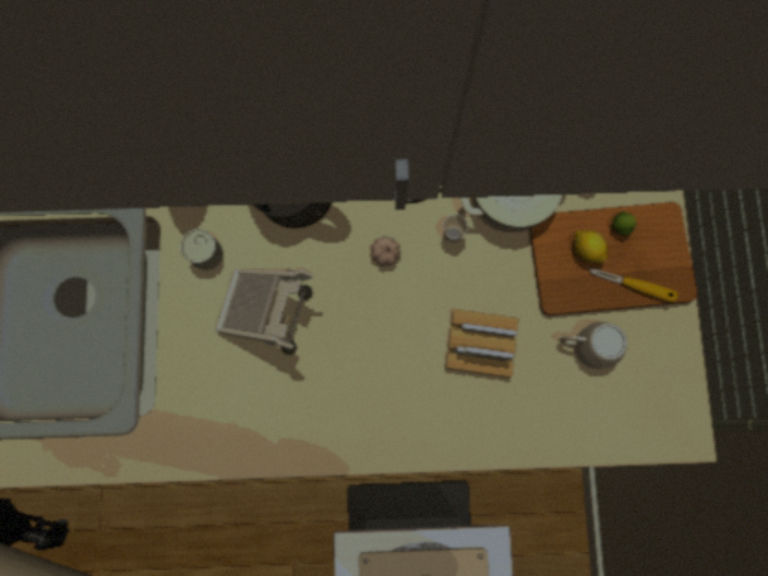

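The side view shows the slicer at about (290,325) and the stand, partly hidden by the arm, at (475,310). In the top view the slicer is at (265,305), the stand at (482,343), the mug at (600,345), the garlic at (385,250) and the tin at (200,248). I'll enlarge both views.

Run:
```python
import cv2,numpy as np
t=np.load("top0.npz")["color"];s=np.load("side0.npz")["color"]
f=lambda im,r,c,h,w,k:cv2.resize(im[r:r+h,c:c+w,::-1],(w*k,h*k),interpolation=cv2.INTER_CUBIC)
a=f(t,200,290,58,66,6);b=f(t,170,135,70,80,5);c=f(s,180,285,50,66,6);d=f(s,180,160,72,70,5)
im=np.zeros((600-0,800,3),np.uint8)
for p,(y,x) in((a,(0,0)),(b,(0,400)),(c[:250],(350,0)),(d[:250],(350,400))):im[y:y+p.shape[0],x:x+p.shape[1]]=p[:600-y,:800-x]
im=cv2.convertScaleAbs(im,alpha=1.2)
cv2.imwrite("pics/crops.png",im)
```

```text
(no output)
```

View pics/crops.png

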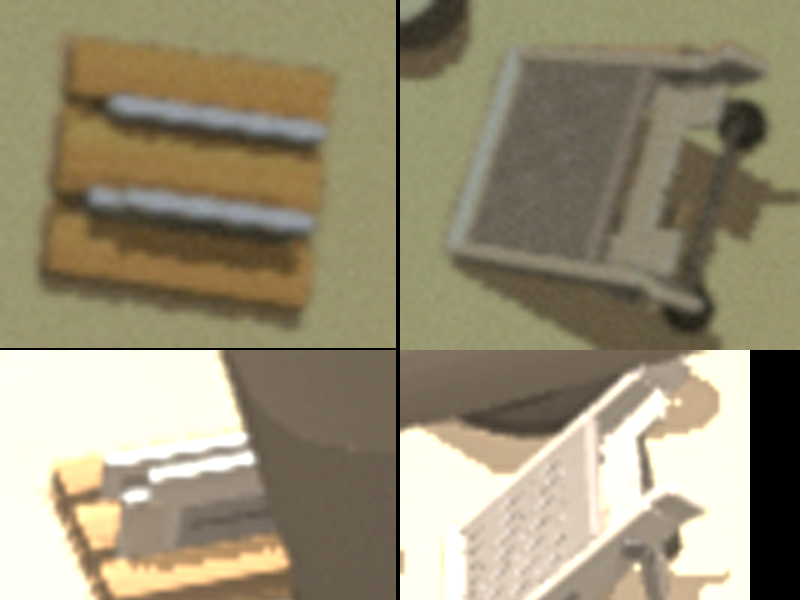

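The notched insert is in the groove nearer the robot, with its notch at the left (+y) end. Its label faces away from the robot. Next I measure 3D points from the range images of both views.

```bash
cat > h.py <<'E'
import numpy as np,cv2
def cloud(c):
    v,u=np.mgrid[:384,:512];z=c["range_z"]
    P=np.stack([(u-c["cx"])/c["fx"]*z,(v-c["cy"])/c["fy"]*z,z],-1)
    return (P-c["t"])@c["R"]
def ray(c,u,v,h):   # pixel -> world point at height h
    d=np.array([(u-c["cx"])/c["fx"],(v-c["cy"])/c["fy"],1])@c["R"];o=-c["R"].T@c["t"]
    return o+d*(h-o[2])/d[2]
def fit(P,it=5):
    m=np.ones(len(P),bool)
    for _ in range(it):
        c=P[m].mean(0);n=np.linalg.svd(P[m]-c,full_matrices=False)[2][2];n*=np.sign(n[2]);r=(P-c)@n
        m=np.abs(r)<max(2*np.median(abs(r)),.001)
    return c,n,r[m].std(),m
E
python3 - <<'E'
from h import *
for n in("top","side"):
    c=dict(np.load(n+"0.npz"));W=cloud(c)
    ok=c["range_z"]>0
    t=W[ok&(abs(W[...,2])<.02)];print(n,"table z",np.median(t[:,2]),t[:,2].std())
    # plate
    q=[(500,80),(640,80),(590,240),(470,230)] if n=="top" else [(470,530),(590,430),(592,520),(520,590)]
    off=np.array([135,170]) if n=="top" else np.array([160,180])
    org=np.array([400,0]) if n=="top" else np.array([400,350])
    poly=((np.array(q)-org)/5+off).astype(np.int32)
    m=np.zeros((384,512),np.uint8);cv2.fillPoly(m,[poly],1)
    p=W[(m>0)&ok];cc,nn,s,k=fit(p);print("plate",cc,nn,s,k.mean(),len(p),"tilt",np.degrees(np.arccos(nn[2])),"yaw",np.degrees(np.arctan2(nn[1],nn[0])))
    if n=="top":
        hi=ok&(W[...,2]>.06)&(W[...,2]<.11)
        mm=np.zeros_like(m);mm[210:250,295:350]=1
        p=W[hi&(mm>0)];print("insert top pts",len(p),np.median(p,0),p.min(0),p.max(0))
        for r in range(205,252,3):print(r,(W[r,292:350:4,2]*1000).astype(int))
E
```

```text
top table z 0.0007309819000726472 0.005046093350393472
plate [0.56221195 0.30062951 0.08155939] [0.20720685 0.67811068 0.70514625] 0.0009945380494318257 0.8168202764976958 868 tilt 45.158639419523304 yaw 73.00868483654507
insert top pts 146 [ 0.45838676 -0.12167598  0.08212935] [ 0.44638692 -0.17405393  0.06002212] [ 0.49551364 -0.07310283  0.09053208]
205 [ 1 -5 -1  0  0 -2  4  2  3  0 -1 -2  3  3  0]
208 [ 2  0  1 25 23 30 30  0 -5 -1  1 -2  1 -1  2]
211 [-1  3  0 29 30 25 27 33 27 28 28 28 25 -1 -1]
214 [ 0  1  6 28 31 30 27 25 21 23 30 26 27 32  0]
217 [ 1  0  7 10 54 52 54 54 24 25 25 32 28 29 -4]
220 [-4 -1 23 26 24 28 40 49 54 55 52 54 57 28  1]
223 [ 2 -2 25 25 26 27 30 25 25 27 31 32 43  3 -2]
226 [ 5 -1 33 26 29 22 31 29 31 30 28 27 26  0 -2]
229 [-3  5 31 33 26 29 29 28 23 26 29 25 30  0  4]
232 [   0    0   15   62   73   89   84   29   23   25   29 1344   29    2
   -6]
235 [ 2  0  4 40 51 59 69 83 88 85 83 83 28  1 -4]
238 [-7 -4 28 25 24 27 28 15 34 45 58 72 82  0  0]
241 [-3  0 26 27 30 29 25 26 25 28 29 24 22  1  0]
244 [ 2 -1 28 29 30 22 29 25 30 26 31 25 31  0  1]
247 [ 1  0  2  0  2 25 27 25 29 27 27 27 32  3 -2]
250 [ 2  0  0  1  1  1  5  1  4  4 22 27 26  4 -1]
side table z -0.0003673525380925534 0.005484188260437322
plate [0.56410471 0.28836058 0.08877525] [0.21034972 0.68020125 0.70219602] 0.0010911416735816142 0.8366336633663366 404 tilt 45.39654201516696 yaw 72.81596991323684
```

```bash
cat >> h.py <<'E'
a=np.radians(72.9);C=np.sqrt(.5)
BX=np.array([C*np.cos(a),C*np.sin(a),-C]);BZ=np.array([C*np.cos(a),C*np.sin(a),C]);BY=np.cross(BZ,BX)
B=np.stack([BX,BY,BZ],1)
O=np.array([.563,.295,.085])
E
python3 - <<'E'
from h import *
for n in("top","side"):
    c=dict(np.load(n+"0.npz"));W=cloud(c)
    ok=(c["range_z"]>0)&(W[...,2]>.03)&(np.hypot(W[...,0]-.55,W[...,1]-.27)<.15)
    q=(W[ok]-O)@B*1000
    q=q[abs(q[:,2])<60]
    print(n,len(q));
    # map of median w in 6mm cells
    xs=np.arange(-110,70,8);ys=np.arange(-72,72,6)
    print("y:",ys)
    for x in xs:
        row=[]
        for y in ys:
            s=(q[:,0]>=x)&(q[:,0]<x+8)&(q[:,1]>=y)&(q[:,1]<y+6)
            row.append(f"{np.median(q[s,2]):4.0f}" if s.sum() else "   .")
        print(f"{x:5d}"," ".join(row))
E
```

```text
top 1958
y: [-72 -66 -60 -54 -48 -42 -36 -30 -24 -18 -12  -6   0   6  12  18  24  30
  36  42  48  54  60  66]
 -110    .    1   -9  -13    .    .    .  -16    .    .    .    .    .    .    .    .    .  -16  -18  -15  -14   -6    4    .
 -102    .   -1   -0  -12  -15  -15  -16  -14    .    .    .    .    .    .    .    .  -19  -14  -16  -15  -16    3   -1    .
  -94    .    .    2  -13  -15  -14  -15  -16    .    .    .    .    .    .    .    .    .  -16  -14  -15  -16    2   -1    .
  -86    .    .    2  -11  -15  -14  -14  -15    .    .    .    .    .    .    .    .    .  -15  -15  -14  -15    1   -2  -10
  -78  -12   -8    1   -8  -15  -14  -15  -15  -18  -15  -16  -16  -17  -17  -16  -17  -16  -14  -14  -15  -14   -1   -7  -11
  -70    .    0    2   -0  -14  -16  -14  -16  -15  -15  -15  -14  -14  -15  -16  -15  -15  -14  -15  -15  -16    1    2   -8
  -62    .    2    2   -9  -14  -14   -9  -14  -13   -1  -13   -1   -1  -14    2   -0  -13    0   -7  -13   -1    0   -4    .
  -54    .    0    2   -6   -9   -8   -4    1    1   -3    1   -1  -14   -7   -7   -7    2    0  -10  -13  
[... 4218 characters left out ...]
   -2   -2   -2   -1   -0   -4   -1   -2   -1   -1   -1   -1  -16  -23
   34    .    .   -0   -1   -1   -1    .   -4   -1   -3   -1    0   -1   -2   -3   -2   -3   -2   -2   -3   -2   -3  -14    .
   42    .    .    0   -4   -2   -3   -4   -1   -2   -3   -0   -2   -1   -3   -2   -1   -2   -3   -3   -3    1   -8   -8  -15
   50    .   -1   -2   -2   -3   -1   -1   -2   -2   -3   -1   -2   -2    0   -2   -3   -1   -1   -1   -1   -3   -7  -14    .
   58    .   -3   -1    0   -2    .   -1   -1   -3   -2   -3   -1   -3   -2   -2   -4   -3   -3   -1   -2   -4   -0   -6    .
   66    .   -2    .    1   -3   -0   -5    .   -2   -3    .   -2   -1   -2   -3    .   -3   -3   -6   -4   -3   -2   -5    .
```

Run:
```python
from h import *
for n in("top","side"):
    c=dict(np.load(n+"0.npz"));W=cloud(c)
    b=-14.8 if n=="top" else -18
    ok=(c["range_z"]>0)&(W[...,2]>.03)&(np.hypot(W[...,0]-.55,W[...,1]-.27)<.15)
    q=(W[ok]-O)@B*1000
    q=q[abs(q[:,2]-b)<30]; u,v,w=q.T; pr=lambda s,x:print(s,np.round(np.percentile(x,[1,3,10,90,97,99]),1) if len(x) else None,len(x))
    bed=abs(w-b)<4; mid=(u>-95)&(u<-62)
    pr("bed v",v[bed&mid]); 
    top=(w>b+12)&mid
    pr("railtop -",v[top&(v<0)]);pr("railtop +",v[top&(v>0)])
    pr("cut bottom u",u[bed&(abs(v)<22)]);pr("mouth u",u[bed&(abs(v)>32)&(abs(v)<46)])
    pr("plate u",u[(w>b+12)&(abs(v)<45)]);pr("railtop u",u[(w>b+12)&(abs(v)>56)])
    pr("plate v",v[(w>b+12)&(u>-30)])
    for lo in range(-95,-62,8):
        s=bed&(u>lo)&(u<lo+8);print(lo,v[s].min(),v[s].max(), "thumb edges",v[s&(v<0)].max(),v[s&(v>0)].min(),end=" ")
        t=(w>b+11)&(u>lo)&(u<lo+8);print("rails",v[t&(v<0)].max(),v[t&(v>0)].min())
```

```text
bed v [-52.5 -51.3 -44.8  46.1  56.1  66.4] 225
railtop - [-62.  -61.6 -59.9 -52.4 -51.2 -51.2] 30
railtop + [51.1 53.2 54.7 63.1 63.4 63.5] 30
cut bottom u [-76.6 -76.4 -75.4 -51.8 -49.6 -48.8] 111
mouth u [-102.4 -101.7  -98.8  -50.1  -46.4  -45.5] 143
plate u [-59.6 -57.3 -48.9  63.1  77.1  79.8] 901
railtop u [-122.8 -120.6 -112.4   58.5   75.    78.1] 229
plate v [-59.7 -57.1 -48.6  52.9  61.2  63.3] 964
-95 -51.25516052054756 63.38539588297583 thumb edges -27.08080074936693 30.672708851014967 rails -52.420435996067425 53.705230644645894
-87 -52.52588903606201 66.86532568177115 thumb edges -28.028928219147357 31.298452414330725 rails -52.359885977117735 54.08473514344267
-79 -66.94299035674098 67.97668547974791 thumb edges -0.3063445807907792 1.3594217029213471 rails -51.86956444707587 55.05654372892755
-71 -51.85118031885824 48.596866857351195 thumb edges -0.29573777842683163 1.5201339457033785 rails -51.23724363441409 49.977250148610395
-63 -52.85204377433844 50.771442089855825 thumb edges -0.46915379278050856 0.21403077953944977 rails -0.08806182601208723 1.0586064404621351
b
[... 386 characters left out ...]
  58.2  63.6  65.1] 649
-95 -57.84227443724141 63.756951192233196 thumb edges -25.101708247068814 29.805330461720807 rails -52.88570905174253 57.22888172752464
-87 -55.27274104625681 64.50953301295935 thumb edges -26.550920426243852 26.663994980179837 rails -52.707289970725746 55.951962954017546
-79 -56.9752698865827 68.79453809161811 thumb edges -0.4820992445384739 4.12541117083778 rails -52.26355947068676 58.33557783087822
-71 -55.09175810775102 68.28151525410111 thumb edges -1.1025433139117506 2.193895444556867 rails -54.26008214500902 51.48848417260958
-63 -54.485958134146564 62.38196474345711 thumb edges -3.394734910595172 0.17720906672031023 rails -2.3238285689481777 0.4538940884701784
```

```bash
cat >> h.py <<'E'
BO=O+B@np.array([-50,1.2,-16.4])/1000
def bright(c,r0,r1,c0,c1,th):
    im=c["color"].astype(int);m=np.zeros(im.shape[:2],bool)
    sub=im[r0:r1,c0:c1]
    m[r0:r1,c0:c1]=(sub[...,2]>sub[...,0]-5)&(sub.sum(-1)>th)
    return m
E
python3 - <<'E'
from h import *
print("bed origin",BO,"mouth",BO-.052*BX,"grip home",BO-.076*BX+.004*BZ)
c=dict(np.load("top0.npz"));W=cloud(c)
im=c["color"].astype(int)
for r in range(229,244):print(r," ".join(f"{im[r,x].sum():4d}" for x in range(302,346,2)))
for th in(380,420,460):
    m=bright(c,228,244,300,348,th);n,l,s,ce=cv2.connectedComponentsWithStats(m.astype(np.uint8))
    i=1+s[1:,4].argmax();ys,xs=np.nonzero(l==i);k=xs>313
    f=np.polyfit(xs[k],ys[k],1);print(th,s[i],ce[i],f)
    for x in(xs.min()-.5,313,xs.max()+.5):print(x,ray(c,x,np.polyval(f,x),.084))
E
```

```text
bed origin [0.5480473  0.25047656 0.10875879] mouth [0.53723557 0.21533248 0.14552834] grip home [0.53307721 0.20181552 0.16532733]
229  246  259  258  252  250  264  278  279  271  287  291  289  291  290  289  288  292  290  292  282  285  316
230  241  257  269  250  239  257  246  250  254  272  273  277  286  291  292  283  291  293  296  294  292  307
231  217  239  337  305  268  309  283  287  264  244  247  248  269  270  279  278  276  283  292  287  291  317
232  158  226  376  370  320  372  368  366  341  289  283  275  252  236  246  255  254  281  289  283  293  324
233  145  194  345  356  317  363  384  392  378  372  381  362  313  275  276  266  236  240  267  279  282  317
234  152  161  227  252  242  253  312  356  361  371  378  389  368  368  358  330  285  280  292  273  280  325
235  207  180  147  170  170  157  202  232  241  281  347  368  370  387  386  382  373  368  352  323  287  326
236  274  206  144  140  149  157  147  143  154  182  216  229  255  313  357  366  377  395  388  378  323  334
237  292  236  164  169  161  153  152  142  127  125  1
[... 368 characters left out ...]
3  139  139  190  212  308  345
241  285  281  287  279  201  196  178  168  171  170  166  170  182  177  181  168  167  171  195  251  304  343
242  270  274  279  280  230  254  233  200  205  168  173  165  157  167  173  171  174  168  195  268  307  342
243  278  282  283  265  266  280  267  269  256  204  190  194  184  173  174  181  180  179  190  267  300  334
380 [328 235   5   1   5] [330. 235.] [6.58275846e-15 2.35000000e+02]
327.5 [ 0.4560141  -0.13374424  0.084     ]
313 [ 0.45731054 -0.09490216  0.084     ]
332.5 [ 0.45556696 -0.14714065  0.084     ]Traceback (most recent call last):
  File "<stdin>", line 8, in <module>
ValueError: attempt to get argmax of an empty sequence
```

Run:
```python
from h import *
c=dict(np.load("top0.npz"));im=c["color"].astype(float).sum(-1)
xs=np.arange(314,340);ys=[]
for x in xs:
    yc=int(round(233+(x-316)*.13));r=np.arange(yc-4,yc+5);w=np.clip(im[r,x]-310,0,None);ys.append((w*r).sum()/w.sum())
f=np.polyfit(xs,ys,1);print(f,np.std(ys-np.polyval(f,xs)))
L=ray(c,304.8,np.polyval(f,304.8),.070)
N=ray(c,311,np.polyval(f,311),.084);R=ray(c,341,np.polyval(f,341),.084)
print("left end",L,"notch",N,"right",R,"len",np.linalg.norm((L-R)[:2]),np.linalg.norm(N-R),"dir",np.degrees(np.arctan2(*(N-R)[1::-1])))
print("mid",R+(N-R)/np.linalg.norm(N-R)*.05)
```

```text
[1.43920291e-01 1.87447848e+02] 0.051634922887902064
left end [ 0.46939492 -0.07492153  0.07      ] notch [ 0.46496922 -0.08996174  0.084     ] right [ 0.45073147 -0.16963866  0.084     ] len 0.09653837710146985 0.08093902170683673 dir 79.86854331769986
mid [ 0.45952683 -0.12041832  0.084     ]
```

```bash
cat >> h.py <<'E'
from scipy.spatial.transform import Rotation as Ro
def down(psi): # tool over insert whose +x heads psi deg
    p=np.radians(psi);x=np.array([np.cos(p),np.sin(p),0]);z=np.array([0,0,-1.]);return np.stack([x,np.cross(z,x),z],1)
def rel(p,R=None,o=None):
    from workcell import get_obs
    o=o or get_obs();R0=Ro.from_quat(o["ee_rot"]).as_matrix()
    R=R0 if R is None else R
    print("d",np.round(R0.T@(np.array(p)-o["position"]),4).tolist(),"turn",np.round(Ro.from_matrix(R0.T@R).as_rotvec(),4).tolist())
E
python3 -c "
from h import *
rel([.45,.28,.33],down(80));rel([.4595,-.1215,.2],down(80))"
```

```text
d [-0.3197, -0.202, -0.0881] turn [-0.0011, 0.0009, 1.3785]
d [-0.4725, -0.5732, 0.0424] turn [-0.0011, 0.0009, 1.3785]
```

Request:
move_arm --plan '[{"delta_pos": [-0.04,-0.03,-0.06],"turn": [0,0,0],"fingers": 0.4},{"delta_pos": [-0.1,-0.06,-0.08],"turn": [0,0,0.15],"fingers": 0.4},{"delta_pos": [-0.15,-0.095,-0.088],"turn": [0,0,0.33],"fingers": 0.4},{"delta_pos": [-0.2,-0.13,-0.088],"turn": [0,0,0.5],"fingers": 0.4},{"delta_pos": [-0.25,-0.16,-0.088],"turn": [0,0,0.68],"fingers": 0.4},{"delta_pos": [-0.3,-0.19,-0.088],"turn": [0,0,0.86],"fingers": 0.4},{"delta_pos": [-0.32,-0.24,-0.088],"turn": [0,0,1.04],"fingers": 0.4},{"delta_pos": [-0.34,-0.29,-0.088],"turn": [0,0,1.22],"fingers": 0.4},{"delta_pos": [-0.37,-0.34,-0.08],"turn": [0,0,1.3785],"fingers": 0.4},{"delta_pos": [-0.39,-0.39,-0.06],"turn": [0,0,1.3785],"fingers": 0.4},{"delta_pos": [-0.41,-0.44,-0.04],"turn": [0,0,1.3785],"fingers": 0.4},{"delta_pos": [-0.43,-0.48,0],"turn": [0,0,1.3785],"fingers": 0.4}]'

```text
clock: 1.6
position: [0.4537, -0.0209, 0.2425]
ee_rot: [0.766, 0.642, 0.001, 0.0]
ft_force: [0.3, 0.5, -0.4]
grip_width: 0.604
grasp_force: 0.0
```

Run:
```python
from h import *
from workcell import *
print(np.round(get_obs()["joint_pos"],2))
for n in("side","top"):
    c=camera(n);np.savez(n+"1.npz",**c)
s=dict(np.load("side1.npz"))["color"];t=np.load("top1.npz")["color"]
im=np.vstack([s[150:250,270:400],t[180:280,270:400]])[:,:,::-1]
im=np.hstack([im[:100],im[100:]])
cv2.imwrite("pics/s1.png",cv2.resize(im,None,fx=3,fy=3,interpolation=cv2.INTER_CUBIC))
```

```text
[-0.62 -0.09  0.54  1.91  0.05  1.3  -0.27]
```

View pics/s1.png

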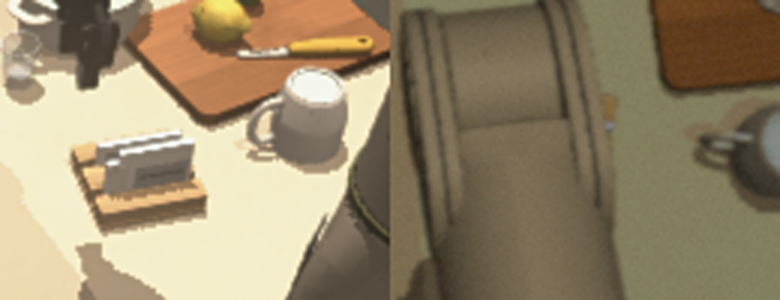

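Side crop: the insert's upper edge runs from the notch at about (118,148) to the right end at (192,138), that is pixels (309,199) to (334,196). The gripper is clear of the stand. I'll triangulate these points and fit the insert's face.

Run:
```python
from h import *
c=dict(np.load("side1.npz"));W=cloud(c);ok=c["range_z"]>0
m=np.zeros((384,512),np.uint8);cv2.fillPoly(m,[np.int32([(309,204),(332,200),(332,206),(308,211)])],1)
p=W[(m>0)&ok];cc,n,s,k=fit(p);print("face",cc,n,s,k.mean(),len(p),"insert dir",np.degrees(np.arctan2(n[0],-n[1])))
q=W[190:216,298:340].reshape(-1,3);n=n if n[0]<0 else -n
d=(q-cc)@n;t=np.array([-n[1],n[0],0]);t/=np.linalg.norm(t);t*=np.sign(t[1])
f=q[(abs(d)<.004)&(q[:,2]>.035)]
print("z",np.percentile(f[:,2],[90,97,100]),"along",np.percentile((f-cc)@t,[0,2,98,100]))
g=np.percentile((f-cc)@t,[1,99]);mid=cc+t*g.mean()-n*.004;print("mid",mid)
t0=dict(np.load("top0.npz"))
def tri(a,b):
    A=[];bb=[]
    for cam,(u,v) in((t0,a),(c,b)):
        K=np.array([[cam["fx"],0,cam["cx"]],[0,cam["fy"],cam["cy"]],[0,0,1]]);P=K@np.c_[cam["R"],cam["t"]]
        A+=[u*P[2]-P[0],v*P[2]-P[1]]
    X=np.linalg.svd(np.array(A))[2][3];return X[:3]/X[3]
print("tri notch",tri((311.3,233.6),(309.5,199.2)),"right",tri((341,237.4),(334,196)))
```

```text
face [ 0.45465869 -0.12622383  0.05658879] [ 0.98291665 -0.17893525  0.04309343] 0.0012459673487931779 0.7458563535911602 181 insert dir 79.68256334802105
z [0.0816616  0.08625342 0.09084749] along [-0.04821604 -0.04590005  0.05078718  0.0519867 ]
mid [ 0.45899721 -0.12470467  0.05676117]
tri notch [ 0.46097957 -0.08832873  0.09306237] right [ 0.44748564 -0.16965346  0.08808354]
```

```bash
python3 -c "
from h import *
rel([.459,-.123,.2],down(79.8));rel([.459,-.123,.063],down(79.8))"
```

```text
d [-0.096, 0.0257, 0.039] turn [-0.0046, 0.0023, -0.0034]
d [-0.0957, 0.0263, 0.176] turn [-0.0046, 0.0023, -0.0034]
```

Request:
move_arm --plan '[{"delta_pos": [-0.05,0.015,0.01],"turn": [-0.004,0.002,-0.003],"fingers": 0.4},{"delta_pos": [-0.096,0.0257,0.039],"turn": [-0.004,0.002,-0.003],"fingers": 0.45},{"delta_pos": [-0.096,0.0257,0.07],"turn": [-0.004,0.002,-0.003],"fingers": 0.5},{"delta_pos": [-0.096,0.026,0.1],"turn": [-0.004,0.002,-0.003],"fingers": 0.5},{"delta_pos": [-0.096,0.026,0.1],"turn": [-0.004,0.002,-0.003],"fingers": 0.5},{"delta_pos": [-0.096,0.026,0.1],"turn": [-0.004,0.002,-0.003],"fingers": 0.5}]'

```text
clock: 2.45
position: [0.4629, -0.1177, 0.1434]
ee_rot: [0.765, 0.644, 0.002, 0.001]
ft_force: [0.1, 0.7, -0.3]
grip_width: 0.504
grasp_force: 0.0
```

```bash
python3 -c "
from h import *
from workcell import *
o=get_obs();print(o['position'],o['grip_width'],o['joint_pos'])
rel([.459,-.123,.063],down(79.8))"
```

```text
[ 0.46289724 -0.11771005  0.14335701] 0.5041835995025864 [-0.50209701  0.08497751  0.69401545  1.99705575 -0.06433386  1.07516336
  0.04935918]
d [-0.0061, -0.0033, 0.0803] turn [0.0049, -0.0022, 0.0069]
```

Request:
move_arm --plan '[{"delta_pos": [-0.006,-0.0033,0.02],"turn": [0.005,-0.002,0.006],"fingers": 0.5},{"delta_pos": [-0.006,-0.0033,0.05],"turn": [0.005,-0.002,0.006],"fingers": 0.5},{"delta_pos": [-0.006,-0.0033,0.07],"turn": [0.005,-0.002,0.006],"fingers": 0.5},{"delta_pos": [-0.006,-0.0033,0.08],"turn": [0.005,-0.002,0.006],"fingers": 0.5},{"delta_pos": [-0.006,-0.0033,0.08],"turn": [0.005,-0.002,0.006],"fingers": 0.5},{"delta_pos": [-0.006,-0.0033,0.08],"turn": [0.005,-0.002,0.006],"fingers": 0.5}]'

```text
clock: 3.2
position: [0.4592, -0.1232, 0.0633]
ee_rot: [0.767, 0.642, 0.0, 0.0]
ft_force: [0.1, 0.3, 0.5]
grip_width: 0.501
grasp_force: 0.0
```

```bash
python3 -c "
from h import *
from workcell import *
for n in('side','top'):
    c=camera(n);np.savez(n+'2.npz',**c)
s=np.load('side2.npz')['color'];t=np.load('top2.npz')['color']
im=np.hstack([s[140:240,270:400],t[180:280,270:400]])[:,:,::-1]
cv2.imwrite('pics/s2.png',cv2.resize(im,None,fx=3,fy=3,interpolation=cv2.INTER_CUBIC))
rel([.459,-.123,.063],down(79.8))"
```

```text
d [0.0001, -0.0, 0.0001] turn [0.0003, -0.0006, 0.0007]
```

View pics/s2.png

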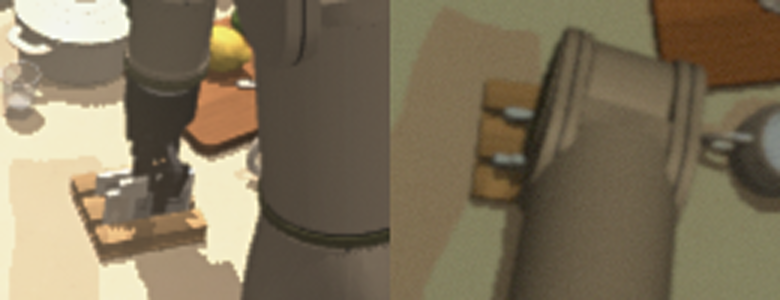

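The side crop shows the near finger in front of the insert at about (165,190) and the insert standing between the jaws. I close the gripper.

Request:
move_arm --plan '[{"fingers": 0.7},{"fingers": 0.85},{"fingers": 1},{"fingers": 1},{"fingers": 1},{"fingers": 1}]' --force 45

```text
validation failed for argument at $.pl...
```

Request:
move_arm --plan '[{"delta_pos": [0,0,0],"turn": [0,0,0],"fingers": 0.7},{"delta_pos": [0,0,0],"turn": [0,0,0],"fingers": 0.85},{"delta_pos": [0,0,0],"turn": [0,0,0],"fingers": 1},{"delta_pos": [0,0,0],"turn": [0,0,0],"fingers": 1},{"delta_pos": [0,0,0],"turn": [0,0,0],"fingers": 1},{"delta_pos": [0,0,0],"turn": [0,0,0],"fingers": 1}]' --force 45

```text
clock: 4.05
position: [0.4586, -0.1231, 0.0624]
ee_rot: [0.767, 0.642, -0.0, -0.0]
ft_force: [-0.3, 0.7, 4.9]
grip_width: 0.087
grasp_force: 45.3
```

```bash
cat >> h.py <<'E'
RT=np.stack([BY,BZ,BX],1)
TZ=.0544
def bedtcp(x,z=4,y=0): return BO+B@np.array([x-TZ*1000,y,z])/1000   # TCP for insert origin at bed (x,y,z) mm
E
python3 -c "
from h import *
print(BX,BY,BZ,bedtcp(0),bedtcp(-70,12))
rel([.459,-.123,.26]);rel([.47,.08,.30],down(162.9))"
```

```text
[ 0.20791791  0.67584772 -0.70710678] [-0.95579301  0.29404033  0.        ] [0.20791791 0.67584772 0.70710678] [0.53756824 0.21641383 0.15005382] [0.52467733 0.17451128 0.20520815]
d [0.0002, 0.0003, -0.1976] turn [0.0, 0.0, 0.0]
d [0.202, -0.0248, -0.2375] turn [-0.0005, -0.0007, -1.4498]
```

Request:
move_arm --plan '[{"delta_pos": [0,0,-0.01],"turn": [0,0,0],"fingers": 1},{"delta_pos": [0,0,-0.03],"turn": [0,0,0],"fingers": 1},{"delta_pos": [0,0,-0.06],"turn": [0,0,0],"fingers": 1},{"delta_pos": [0,0,-0.11],"turn": [0,0,0],"fingers": 1},{"delta_pos": [0.02,0,-0.16],"turn": [0,0,0],"fingers": 1},{"delta_pos": [0.04,0,-0.2],"turn": [0,0,-0.15],"fingers": 1},{"delta_pos": [0.07,0,-0.23],"turn": [0,0,-0.33],"fingers": 1},{"delta_pos": [0.1,-0.01,-0.2375],"turn": [0,0,-0.5],"fingers": 1},{"delta_pos": [0.13,-0.015,-0.2375],"turn": [0,0,-0.68],"fingers": 1},{"delta_pos": [0.16,-0.02,-0.2375],"turn": [0,0,-0.86],"fingers": 1},{"delta_pos": [0.18,-0.025,-0.2375],"turn": [0,0,-1.04],"fingers": 1},{"delta_pos": [0.2,-0.025,-0.2375],"turn": [0,0,-1.2],"fingers": 1}]'

```text
clock: 5.55
position: [0.4687, 0.0784, 0.3]
ee_rot: [0.268, 0.963, -0.0, -0.001]
ft_force: [0.1, -0.2, -1.0]
grip_width: 0.085
grasp_force: 44.7
```

```bash
python3 -c "
from h import *
from workcell import *
print(np.round(get_obs()['joint_pos'],2))
rel([.47,.08,.30],down(162.9));rel(bedtcp(-85,25),RT)"
```

```text
[-0.79 -0.06  0.51  1.77  0.03  1.42  0.75]
d [-0.0003, 0.002, 0.0] turn [-0.0007, -0.0014, -0.2444]
d [0.0013, 0.1099, 0.0749] turn [-0.7821, 0.0946, -0.2322]
```

Request:
move_arm --plan '[{"delta_pos": [0,0,0],"turn": [-0.1,0.01,-0.1],"fingers": 1},{"delta_pos": [0,0,0],"turn": [-0.22,0.03,-0.16],"fingers": 1},{"delta_pos": [0,0,0],"turn": [-0.36,0.045,-0.2],"fingers": 1},{"delta_pos": [0,0.01,0],"turn": [-0.5,0.06,-0.22],"fingers": 1},{"delta_pos": [0,0.02,0],"turn": [-0.64,0.08,-0.23],"fingers": 1},{"delta_pos": [0,0.04,0.01],"turn": [-0.782,0.0946,-0.232],"fingers": 1},{"delta_pos": [0,0.06,0.02],"turn": [-0.782,0.0946,-0.232],"fingers": 1},{"delta_pos": [0,0.08,0.03],"turn": [-0.782,0.0946,-0.232],"fingers": 1},{"delta_pos": [0,0.08,0.03],"turn": [-0.782,0.0946,-0.232],"fingers": 1}]'

```text
clock: 6.68
position: [0.5101, 0.1474, 0.2688]
ee_rot: [0.139, 0.914, 0.378, 0.057]
ft_force: [0.5, -0.1, 0.3]
grip_width: 0.085
grasp_force: 44.8
```

```bash
python3 -c "
from h import *
from workcell import *
o=get_obs();print(np.round(o['joint_pos'],2))
R0=Ro.from_quat(o['ee_rot']).as_matrix();print('insert origin in bed mm',(o['position']+TZ*R0[:,2]-BO)@B*1000)
rel(bedtcp(-85,25),RT)
for n in('side','top'):
    c=camera(n);np.savez(n+'3.npz',**c)
s=np.load('side3.npz')['color'];t=np.load('top3.npz')['color']
im=np.hstack([s[120:250,130:260],t[130:260,130:260]])[:,:,::-1]
cv2.imwrite('pics/s3.png',cv2.resize(im,None,fx=3,fy=3,interpolation=cv2.INTER_CUBIC))"
```

```text
[-0.88 -0.08  0.93  2.04 -0.81  1.09  1.7 ]
insert origin in bed mm [-136.3057723     5.91241377   35.5193452 ]
d [-0.0059, -0.0105, 0.0513] turn [-0.0015, 0.0011, -0.0032]
```

View pics/s3.png

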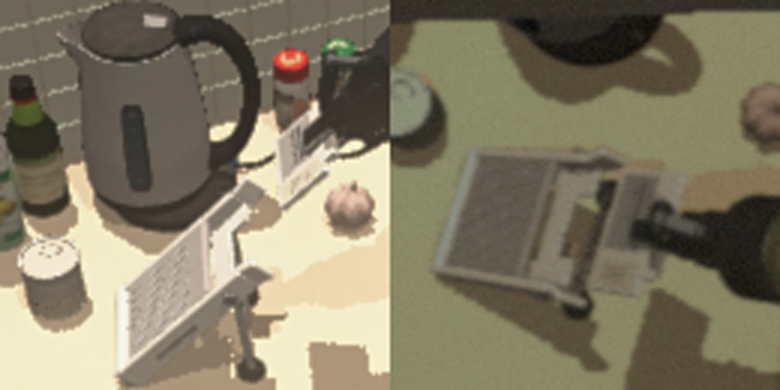

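Side crop: the insert is held at about (300,165), and the bed is in line below it at (200,260). Top crop: the insert is at (630,230) with the label and frosted end at the lower (front) end and label side up, which is what I want. I'll measure it against the bed in each camera.

```bash
cat >> h.py <<'E'
def heldpose(f):
    from workcell import get_obs
    for n in("top","side"):
        c=dict(np.load(n+f+".npz"));W=cloud(c);q=((W[c["range_z"]>0]-BO)@B)*1000
        yield n,q
E
python3 - <<'E'
from h import *
from workcell import *
o=get_obs();R0=Ro.from_quat(o['ee_rot']).as_matrix();e=(o['position']+TZ*R0[:,2]-BO)@B*1000;print("expected",e)
for n,q in heldpose("3"):
    s=(abs(q[:,0]-(e[0]-38))<45)&(abs(q[:,1]-e[1])<60)&(abs(q[:,2]-e[2]-4)<9)
    p=q[s];cc,nn,sd,k=fit(p);p=p[k]
    print(n,len(p),"w@ctr",cc,"normal",nn,sd)
    lab=p[:,0]>e[0]-25
    print(" v lower part",np.percentile(p[lab,1],[1,4,96,99]),"u low",np.percentile(p[abs(p[:,1]-e[1])<45,0],[1,3,97,99]))
    for a in range(-50,60,20):
        z=p[abs(p[:,1]-e[1]-a)<10];print("  ",a,np.percentile(z[:,0],[2,98]).round(1),end="")
    bed=q[(abs(q[:,2])<7)&(q[:,0]>-48)&(q[:,0]<-15)&(abs(q[:,1])>30)&(abs(q[:,1])<48)];print("\n bed w",np.median(bed[:,2]))
E
```

```text
expected [-137.95245729    4.80469723   35.44656538]
top 610 w@ctr [-172.35386335    6.23150127   40.65475538] normal [-0.00236192 -0.0045182   0.999987  ] 1.0176025013999213
 v lower part [-43.22810087 -40.78242678  51.3335632   54.3700342 ] u low [-213.43191849 -211.59095264 -139.01397648 -137.10218807]
   -50 [-213.  -140.5]   -30 [-211.9 -138.7]   -10 [-185.6 -138.2]   10 [-211.7 -138.1]   30 [-213.1 -139.9]   50 [-200.3 -138.2]
 bed w 1.3430569043542278
side 330 w@ctr [-170.25242752   13.00666314   38.86865983] normal [-0.00709496 -0.00287421  0.9999707 ] 1.1605113380272758
 v lower part [-41.64062165 -37.90479968  54.1221063   57.45261086] u low [-212.62633627 -210.14127971 -138.91987531 -137.87419865]
   -50 [-199.  -138.3]   -30 [-197.9 -139.2]   -10 [-174.  -138.3]   10 [-210.9 -137.5]   30 [-212.6 -141.2]   50 [-198.6 -139.1]
 bed w -1.2549893935195613
```

```bash
python3 -c "
from h import *
rel(bedtcp(-80,14,-1.7),RT)"
```

```text
d [-0.0066, -0.0214, 0.058] turn [-0.0, 0.0038, -0.0039]
```

Request:
move_arm --plan '[{"delta_pos": [-0.002,-0.007,0.02],"turn": [0,0.002,-0.003],"fingers": 1},{"delta_pos": [-0.0066,-0.0214,0.04],"turn": [0,0.0038,-0.0039],"fingers": 1},{"delta_pos": [-0.0066,-0.0214,0.058],"turn": [0,0.0038,-0.0039],"fingers": 1},{"delta_pos": [-0.0066,-0.0214,0.058],"turn": [0,0.0038,-0.0039],"fingers": 1},{"delta_pos": [-0.0066,-0.0214,0.058],"turn": [0,0.0038,-0.0039],"fingers": 1},{"delta_pos": [-0.0066,-0.0214,0.058],"turn": [0,0.0038,-0.0039],"fingers": 1}]'

```text
clock: 7.52
position: [0.5254, 0.1685, 0.2147]
ee_rot: [0.137, 0.913, 0.379, 0.058]
ft_force: [0.3, 0.5, -1.6]
grip_width: 0.085
grasp_force: 44.8
```

```bash
cat >> h.py <<'E'
def where():
    from workcell import get_obs
    o=get_obs();R0=Ro.from_quat(o['ee_rot']).as_matrix();e=(o['position']+TZ*R0[:,2]-BO)@B*1000
    print("insert in bed",np.round(e,1),"turn err",np.round(Ro.from_matrix(R0.T@RT).as_rotvec(),3),"F bed",np.round(o['ft_force']@B,1),"q",np.round(o['joint_pos'],2))
    return e
E
python3 - <<'E'
from h import *
from workcell import *
e=where();rel(bedtcp(-50,6,-1.7),RT);rel(bedtcp(-12,6,-1.7),RT)
for n in('side','top'):
    c=camera(n);np.savez(n+'4.npz',**c)
for n,q in heldpose("4"):
    s=(abs(q[:,0]-(e[0]-38))<45)&(abs(q[:,1]-e[1])<60)&(abs(q[:,2]-e[2]-4)<6)
    p=q[s];cc,nn,sd,k=fit(p);p=p[k]
    print(n,len(p),"w@ctr",cc,"normal",nn,sd)
    for lo in(-35,-25,-15,-5):
        z=p[(p[:,0]>e[0]+lo-7)&(p[:,0]<e[0]+lo+3)];print("  ",lo,np.percentile(z[:,1],[1,4,96,99]).round(1))
    bed=q[(abs(q[:,2])<7)&(q[:,0]>-48)&(q[:,0]<-15)&(abs(q[:,1])>30)&(abs(q[:,1])<48)];print(" bed w",np.median(bed[:,2]))
E
```

```text
insert in bed [-80.6  -2.6  14.9] turn err [0.002 0.002 0.   ] F bed [ 1.6 -0.2 -0.7] q [-0.88  0.09  0.96  2.07 -1.01  1.07  1.88]
d [0.0008, -0.0088, 0.0306] turn [0.0016, 0.0018, 0.0003]
d [0.0009, -0.0089, 0.0686] turn [0.0016, 0.0018, 0.0003]
top 517 w@ctr [-115.1993221    -1.40787636   20.1476171 ] normal [-0.00212147 -0.00151796  0.9999966 ] 0.9702783995810417
   -35 [-49.2 -47.1  41.9  46. ]
   -25 [-51.9 -48.6  41.4  44.9]
   -15 [-50.9 -48.8  43.5  46. ]
   -5 [-50.8 -48.6  44.1  46.2]
 bed w 1.4344207787503107
side 300 w@ctr [-114.17558546    6.10670671   17.86911874] normal [0.00131864 0.00938246 0.99995511] 1.2038409226467857
   -35 [-47.5 -43.2  46.9  48.6]
   -25 [-49.9 -44.4  45.8  48.4]
   -15 [-49.  -43.2  47.2  48.8]
   -5 [-48.  -44.5  46.4  47.2]
 bed w -1.3682975145301772
```

Request:
move_arm --plan '[{"delta_pos": [0.0015,-0.0045,0.008],"turn": [0.0016,0.0018,0],"fingers": 1},{"delta_pos": [0.0015,-0.0088,0.016],"turn": [0.0016,0.0018,0],"fingers": 1},{"delta_pos": [0.0015,-0.0088,0.024],"turn": [0.0016,0.0018,0],"fingers": 1},{"delta_pos": [0.0015,-0.0088,0.0306],"turn": [0.0016,0.0018,0],"fingers": 1},{"delta_pos": [0.0015,-0.0088,0.0306],"turn": [0.0016,0.0018,0],"fingers": 1},{"delta_pos": [0.0015,-0.0088,0.0306],"turn": [0.0016,0.0018,0],"fingers": 1}]'

```text
clock: 8.38
position: [0.5283, 0.1842, 0.1859]
ee_rot: [0.137, 0.914, 0.378, 0.056]
ft_force: [0.4, -0.2, -1.0]
grip_width: 0.085
grasp_force: 44.8
```

Run:
```python
from h import *
where();rel(bedtcp(-50,6,-1),RT);rel(bedtcp(-12,6,-1),RT);rel(bedtcp(0,5,-1),RT)
```

```text
insert in bed [-49.1  -0.6   5.5] turn err [-0.001 -0.001  0.   ] F bed [ 0.7 -0.4 -0.8] q [-0.88  0.17  0.94  2.09 -1.1   1.06  1.95]
d [-0.0004, 0.0004, -0.0009] turn [-0.0013, -0.0011, 0.0002]
d [-0.0004, 0.0004, 0.0371] turn [-0.0013, -0.0011, 0.0002]
d [-0.0004, -0.0005, 0.0491] turn [-0.0013, -0.0011, 0.0002]
```

Request:
move_arm --plan '[{"delta_pos": [0,0.0004,0.005],"turn": [-0.001,-0.001,0],"fingers": 1},{"delta_pos": [0,0.0004,0.01],"turn": [-0.001,-0.001,0],"fingers": 1},{"delta_pos": [0,0.0004,0.015],"turn": [-0.001,-0.001,0],"fingers": 1},{"delta_pos": [0,0.0004,0.02],"turn": [-0.001,-0.001,0],"fingers": 1},{"delta_pos": [0,0.0004,0.025],"turn": [-0.001,-0.001,0],"fingers": 1},{"delta_pos": [0,0.0004,0.03],"turn": [-0.001,-0.001,0],"fingers": 1},{"delta_pos": [0,0.0004,0.03],"turn": [-0.001,-0.001,0],"fingers": 1},{"delta_pos": [0,0.0004,0.03],"turn": [-0.001,-0.001,0],"fingers": 1}]'

```text
clock: 9.38
position: [0.5345, 0.2047, 0.1649]
ee_rot: [0.137, 0.914, 0.378, 0.057]
ft_force: [0.5, -0.6, -0.0]
grip_width: 0.086
grasp_force: 44.8
```

Run:
```python
from h import *
from workcell import *
e=where();rel(bedtcp(-12,5.5,-1),RT);rel(bedtcp(0,5,-1),RT)
for n in('side','top'):
    c=camera(n);np.savez(n+'5.npz',**c)
for n,q in heldpose("5"):
    s=(abs(q[:,0]-(e[0]-38))<45)&(abs(q[:,1]-e[1])<54)&(abs(q[:,2]-e[2]-4)<6)
    p=q[s];cc,nn,sd,k=fit(p);p=p[k]
    print(n,len(p),"w@ctr",cc,"normal",nn,sd)
    z=p[(p[:,0]<-60)];print("  ",np.percentile(z[:,1],[1,4,96,99]).round(1))
s=np.load('side5.npz')['color'];t=np.load('top5.npz')['color']
im=np.hstack([s[140:260,130:260],t[150:270,130:260]])[:,:,::-1]
cv2.imwrite('pics/s5.png',cv2.resize(im,None,fx=3,fy=3,interpolation=cv2.INTER_CUBIC))
```

```text
insert in bed [-19.   -0.5   5.9] turn err [-0. -0.  0.] F bed [-0.3 -0.7 -0.3] q [-0.87  0.23  0.9   2.1  -1.18  1.04  1.99]
d [-0.0005, -0.0004, 0.007] turn [-0.0002, -0.0002, 0.0]
d [-0.0005, -0.0009, 0.019] turn [-0.0002, -0.0002, 0.0]
top 471 w@ctr [-53.96331555   0.10687567  11.4438487 ] normal [-0.00629141 -0.00133615  0.99997932] 0.9873914679980954
   [-48.6 -47.4  46.   49.3]
side 284 w@ctr [-52.70938035   3.29267755   8.82769177] normal [-0.00359329  0.0035062   0.9999874 ] 1.2044215259137618
   [-51.7 -46.4  46.5  48.6]
```

View pics/s5.png

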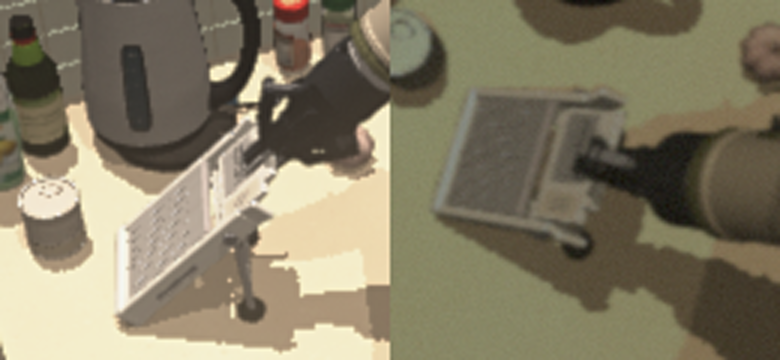

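Side crop: the insert sits between the rails at about (235,170), just above the blade plate. Top crop: it is centred between the rails at (565,170), with the label and notch at the front. There is no contact force. I go on slowly.

Request:
move_arm --plan '[{"delta_pos": [-0.0003,-0.0004,0.003],"turn": [0,0,0],"fingers": 1},{"delta_pos": [-0.0003,-0.0004,0.006],"turn": [0,0,0],"fingers": 1},{"delta_pos": [-0.0003,-0.0004,0.009],"turn": [0,0,0],"fingers": 1},{"delta_pos": [-0.0003,-0.0004,0.012],"turn": [0,0,0],"fingers": 1},{"delta_pos": [-0.0003,-0.0004,0.0145],"turn": [0,0,0],"fingers": 1},{"delta_pos": [-0.0003,-0.0004,0.0145],"turn": [0,0,0],"fingers": 1},{"delta_pos": [-0.0003,-0.0004,0.0145],"turn": [0,0,0],"fingers": 1}]'

```text
clock: 10.35
position: [0.5378, 0.2142, 0.1544]
ee_rot: [0.137, 0.914, 0.378, 0.057]
ft_force: [-0.4, -0.5, -0.8]
grip_width: 0.087
grasp_force: 44.8
```

```bash
python3 -c "
from h import *
where()"
```

```text
insert in bed [-4.5 -0.8  5.6] turn err [-0. -0.  0.] F bed [ 0.1  0.2 -1. ] q [-0.86  0.26  0.87  2.09 -1.21  1.02  2.01]
```

Request:
move_arm --plan '[{"delta_pos": [0,-0.0004,0.001],"turn": [0,0,0],"fingers": 1},{"delta_pos": [0,-0.0008,0.002],"turn": [0,0,0],"fingers": 1},{"delta_pos": [0,-0.0012,0.003],"turn": [0,0,0],"fingers": 1},{"delta_pos": [0,-0.0014,0.004],"turn": [0,0,0],"fingers": 1},{"delta_pos": [0,-0.0014,0.004],"turn": [0,0,0],"fingers": 1}]'

```text
clock: 10.98
position: [0.5382, 0.2161, 0.1504]
ee_rot: [0.137, 0.914, 0.378, 0.057]
ft_force: [-0.7, 0.3, -0.7]
grip_width: 0.086
grasp_force: 44.8
```

```bash
python3 -c "
from h import *
where()"
```

```text
insert in bed [-0.3 -0.7  4.2] turn err [-0. -0.  0.] F bed [ 0.6  0.7 -0.4] q [-0.84  0.27  0.85  2.1  -1.22  1.02  2.02]
```

No contact yet. I go forward in 0.7 mm steps until the stops push back.

Request:
move_arm --plan '[{"delta_pos": [0,-0.0003,0.0007],"turn": [0,0,0],"fingers": 1},{"delta_pos": [0,-0.0006,0.0014],"turn": [0,0,0],"fingers": 1},{"delta_pos": [0,-0.0006,0.002],"turn": [0,0,0],"fingers": 1},{"delta_pos": [0,-0.0006,0.002],"turn": [0,0,0],"fingers": 1}]'

```text
clock: 11.48
position: [0.5388, 0.217, 0.1493]
ee_rot: [0.137, 0.913, 0.379, 0.057]
ft_force: [-1.8, -1.1, 6.5]
grip_width: 0.086
grasp_force: 45.8
```

```bash
python3 -c "
from h import *
where()"
```

```text
insert in bed [ 1.2 -1.   4.1] turn err [ 0.001 -0.     0.   ] F bed [-5.7  1.4  3.5] q [-0.84  0.27  0.84  2.1  -1.23  1.02  2.02]
```

Now the stop gives -5.7 N and the bed 3.5 N. I add a little push to seat it, then check.

Request:
move_arm --plan '[{"delta_pos": [0,-0.0002,0.0005],"turn": [0,0,0],"fingers": 1},{"delta_pos": [0,-0.0003,0.001],"turn": [0,0,0],"fingers": 1},{"delta_pos": [0,-0.0003,0.001],"turn": [0,0,0],"fingers": 1},{"delta_pos": [0,-0.0003,0.001],"turn": [0,0,0],"fingers": 1}]'

```text
clock: 11.98
position: [0.5389, 0.217, 0.1493]
ee_rot: [0.137, 0.913, 0.38, 0.057]
ft_force: [-9.6, -6.9, 16.7]
grip_width: 0.086
grasp_force: 48.1
```

Run:
```python
from h import *
from workcell import *
e=where();print("torque bed",get_obs()["torque"]@B)
for n in('side','top'):
    c=camera(n);np.savez(n+'6.npz',**c)
for n,q in heldpose("6"):
    s=(q[:,0]<-12)&(q[:,0]>-90)&(abs(q[:,1])<51)&(abs(q[:,2]-8)<6)
    p=q[s];cc,nn,sd,k=fit(p);p=p[k]
    print(n,len(p),"w@ctr",cc,"normal",nn,sd)
    for a in(-45,-35,-25,25,35,45):
        z=p[abs(p[:,1]-a)<5];print("  ",a,"upper edge u",np.percentile(z[:,0],[2,6]).round(1) if len(z) else None)
s=np.load('side6.npz')['color'];t=np.load('top6.npz')['color']
im=np.hstack([s[150:240,160:250],t[160:250,160:250]])[:,:,::-1]
cv2.imwrite('pics/s6.png',cv2.resize(im,None,fx=4,fy=4,interpolation=cv2.INTER_CUBIC))
```

```text
insert in bed [ 1.2 -1.   4.2] turn err [ 0.003 -0.     0.   ] F bed [-18.5   7.1   5.1] q [-0.83  0.27  0.84  2.1  -1.23  1.02  2.02]
torque bed [-0.07032725 -0.05274734  1.57667642]
top 378 w@ctr [-40.12870507  -0.40896163   9.59257499] normal [-0.02326981  0.00103539  0.99972869] 1.0137147724367594
   -45 upper edge u [-73.2 -72.6]
   -35 upper edge u [-72.6 -71.4]
   -25 upper edge u [-75.9 -73.7]
   25 upper edge u [-75.3 -74.5]
   35 upper edge u [-75.1 -70.3]
   45 upper edge u [-61.8 -56.4]
side 186 w@ctr [-38.58735452   3.11210737   7.24931671] normal [2.96263545e-03 8.65034366e-04 9.99995237e-01] 1.0247969842119025
   -45 upper edge u [-59.  -54.8]
   -35 upper edge u [-59.1 -56.7]
   -25 upper edge u [-51.5 -49.3]
   25 upper edge u [-74.3 -71.8]
   35 upper edge u [-71.8 -66. ]
   45 upper edge u [-62.5 -61.9]
```

View pics/s6.png

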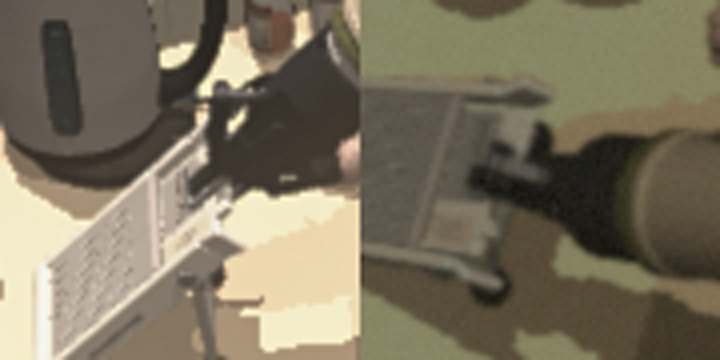

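Request:
move_arm --plan '[{"delta_pos": [0.0005,0,-0.0006],"turn": [0,0,0],"fingers": 1},{"delta_pos": [0.001,0,-0.0006],"turn": [0,0,0],"fingers": 1},{"delta_pos": [0.001,0,-0.0006],"turn": [0,0,0],"fingers": 1}]'

```text
clock: 12.45
position: [0.5387, 0.217, 0.1493]
ee_rot: [0.138, 0.913, 0.379, 0.058]
ft_force: [0.8, -2.1, 6.1]
grip_width: 0.082
grasp_force: 45.7
```

```bash
python3 -c "
from h import *
from workcell import *
where();print(get_obs()['torque']@B)"
```

```text
insert in bed [ 1.1 -1.1  4.2] turn err [0.001 0.002 0.   ] F bed [-5.5 -1.4  3.1] q [-0.84  0.27  0.84  2.1  -1.23  1.01  2.02]
[-0.06520424  0.01316239 -0.127878  ]
```

Run:
```python
from h import *
from workcell import *
a=cloud(np.load("top0.npz"))[...,2];b=cloud(np.load("top6.npz"))[...,2]
print("plain insert max diff mm",np.median(abs(a-b)[214:224,308:344])*1000, np.percentile(b[212:226,305:346],97))
where();print(hand_in());where()
```

```text
plain insert max diff mm 3.923791145887414 0.4156045986782339
insert in bed [ 1.1 -1.1  4.2] turn err [0.001 0.002 0.   ] F bed [-5.5 -1.4  3.1] q [-0.84  0.27  0.84  2.1  -1.23  1.01  2.02]
the job is handed in; nothing more can be done
None
the job is handed in; nothing more can be done
```

The notched insert is home against the stops and lying on the bed, label side up with the frosted end toward the front. It is still held by its upper edge at 5.5 N push and about 45 N grip, and the job was handed in at about 12.5 s; I saw no contact with the plain insert, garlic, mug or tin, but my last check of the plain insert was partly blocked by the arm.

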